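# Level the counter shelf and keep the levelling key pressed

## Task

Level the low white shelf: slide the steel carriage by its knob fully home against the end stop, so that the key under the knob is over the levelling foot, then push the knob down so that the key bears firmly on the foot and turn it until the bubble sits in the middle between the two lines of the vial. Finish while still holding the knob pressed down with the bubble centred and the carriage home, ready for the lock nut to be tightened; do not let go. Leave the other things on the counter and shelf where they stand.

Things in the scene. Friction and masses are not known exactly. Their poses are not given: they have to be found in the camera images.
- riser: The fixed low shelf unit; origin on the counter under the middle of the slide line. Its +y axis (along the white board, 415 x 200 mm, top at 69 mm) is the way the carriage slides to the end stop; +x points to the vial side. End leg at y = -175 mm (the board tilts about it), adjustable foot at y = +130, aluminium end stop at y = +175. Yawed up to 0.3 rad.
- carriage (a joint): Position of the steel carriage on its two guide strips, m: 0 = far from the foot, 0.200 = fully home against the end stop, with the knob exactly above the foot. Slides along the riser's +y, needs about 2 to 3 N, stays where it is left. Starts between 0 and 0.09.
- carriage_top (a point): Top of the carriage's steel plate on the knob axis, 87 mm above the counter. The plate measures 90 x 90 x 10 mm and carries the knob.
- knob_grip (a point): Middle of the black fluted upright knob on the carriage, 36 mm in diameter (39 over the flutes), 36 mm tall; the point is on its axis, half-way up, about 127 mm above the counter. Free room of 22 mm below it. A push-and-turn knob: goes down on a spring, turns freely either way about its upright axis. z axis up; its yaw turns with the knob.
- press (a joint): How far the knob is pushed down, m: 0 = up (sprung), 0.014 = bottom stop. With the carriage home the key meets the foot's head at about 0.005; at 0.010 to 0.013 it bears on the foot with about 7 to 12 N (the hand pushes 12 to 17 N in all). Let go, it springs up and frees the foot.
- knob: The knob body as held by the hand (it carries the key); origin on its axis, 40 mm below knob_grip, at the level of the carriage plate's top.
- key: The spring-loaded rubber-tipped key under the knob, 46 mm in diameter, turning with the knob; origin on the knob axis. It drives the foot by friction, only while pressed on the foot's head; it may slip a little.
- foot: The levelling foot, a steel screw through the board with a round head 56 mm in diameter, 3 mm above the board; origin at the middle of the head's top. Clockwise seen from above raises the stop end of the shelf, anticlockwise lowers it. It stays where it is left. This end starts too low.
- bubble (a joint): Bubble position along the riser's +y, m from the middle between the two cross lines: 0 = level, negative = towards the fixed end (foot end too low). Starts at about -0.045 to -0.022. Moves about 0.036 m per rad of the foot's turn, positive for clockwise from above; range about -0.048 to +0.036. Reads true pressed or not.
- bubble_mid (a point): Middle of the white bubble (26 mm long, 15 mm wide, lying along the vial) on the dark strip on top of the vial housing; moves along the vial.
- vial_mid (a point): Middle of the vial, half-way between its two white cross lines, which are 41 mm apart. The vial, 126 mm long on a housing 140 x 36 mm, top about 83 mm above the counter, is fixed on the board along the riser's y axis, at x = +90, y = +50 mm of the riser's origin.
- spice_jar: Bystander: small spice jar, 36 mm wide, 55 mm tall, standing on the fixed end of the board. Origin under its base.
- jug: Bystander: glass measuring jug, 96 mm wide, 115 mm tall, handle to its +x. Origin under its base.
- pot: Bystander: white plastic pot with a grey screw-top lid, 82 mm wide, 79 mm tall, near the robot's side of the shelf. Origin under its base.
- mug: Bystander: white mug, 80 mm wide, 90 mm tall. Origin under its base.
- bowl: Bystander: white bowl, 130 mm wide, 50 mm tall. Origin under its base.
- can: Bystander: can, 66 mm wide, 100 mm tall. Origin under its base.
- spatula: Bystander: wooden-handled spatula lying on the counter along its x axis.

How it is judged (in metres and radians):
On the way, in this order (a step that is already met when the one before it is completed fails the run):
1. the carriage is slid home against the end stop (within 5 mm), before the bubble is centred (value of joint carriage above 0.195 m), for 0.2 s.
2. the key is pressed on the foot and the bubble is centred, carriage home (value of joint carriage above 0.195 m and contact force between key and foot above 3 N and value of joint bubble between -0.006 and 0.006 m), for 0.3 s.
At the end, for the whole second after the job is handed in: The carriage is within 5 mm of its end stop, the bubble within 6 mm of the middle between the lines, the key pressed on the foot with more than 3 N, and the hand still on the knob (all of step 2 and contact force between any of the fingers, the arm and knob above 0.5 N); the arm keeps its last pose, push and grip.
It fails at once if a bystander is shifted more than 30 mm (distance of any of spice_jar, jug, pot, mug, bowl, can, spatula from where it was at the start of the episode above 0.03 m).
It fails at once if a standing bystander is tipped over (angle between any of spice_jar, jug, pot, mug, bowl, can's own z axis and vertical above 0.5 rad).
It also fails if it takes over 40 s, if anything falls off the work surface, if the arm or the gripper's body presses on something with over 40 N, if the wrist force passes 120 N, or if a joint passes its speed limit or range.

## Robot

A 6-joint arm with a two-finger parallel gripper is mounted at the origin on the work surface. World frame = base frame: x ahead of the robot, y to its left, z up, the work surface at z = 0. Lengths are in m, angles in degrees, forces in N, time in s.
With the tool pointing down it reaches from about 0.35 to 0.875 m from the base axis. Payload 4.2 kg.
Tool frame: the origin (TCP) lies on the centre line of the jaws, within the pads' length; the fingertips stand 11 mm ahead of it and the grasp point (between the pads) lies 8 mm behind it; y points along the fingers, z is the direction in which the jaws open and shut, and the axes are right-handed (so a half turn about y gives the same grasp; the last joint's range is limited). The gripper opens to 87 mm and grips with 3 to 60 N. Pads are 19 mm wide; open, the fingers measure 117 mm over their backs; the gripper's body (75 mm by 190 mm) begins 51 mm behind the grasp point.
Start: joints at [-50.787, 22.042, 0.453, 0, -68.411, -14.817], TCP at [0.258, -0.569, 0.234] pointing down, gripper open.
Joint ranges: [-179.83, 179.83], [-69.29, 118.12], [-61.27, 80.66], [-181.25, 117.63], [-171.15, -9.14], [-177.46, 177.46]. Speed limits (degrees/s): [159.86, 159.86, 180, 180, 180, 180].

## Interface

Orientations are given as a 3x3 rotation matrix whose columns are the frame's x, y, z axes.
In Python, from station import r, optics gives the robot as it stands. The module is installed in compiled form; this text tells all that it offers.
- The arm moves only by the tool step_arm, never from a script. Its argument "moves" is a list that holds one entry, the list of rows, each a list of 7 numbers: the turn, a rotation vector about the tool's x, y, z in rad, then the shift along the tool's x, y, z in cm, then the opening in per cent of the stroke, from 0 (shut) to 100 (fully open). A call has exactly 5 rows; each row is the pose to reach, as a shift and turn from the pose commanded when the call began, along the tool's axes at that moment; what a row does not reach only later rows make up. A row lasts 1/12 s, in which the tool goes at most 41.7 mm and 7.16 degrees, less where a joint would pass 70% of its speed; a pose out of reach is approached as far as the arm can. A call with a gripper value outside its range is refused whole. The fingers move at their own pace and stop on an object; the grip force is fixed at half the most. Time passes only in rows, so rows that repeat a pose let the fingers close, or fill a call up. It gives the time, the measured TCP pose, the force and the opening at its end, in the units of the state.
- r.sense(): the state, without advancing time (a new reading comes with each control period).
- optics.capture(name): name is "side" or "top" or "wrist"; returns a dict with "image" (400x640x3 uint8, red, green, blue), "fov_y" (degrees; the focal length in pixels is half the picture's height over the tangent of half this angle, whatever the lens; pixels are square), "cx", "cy" (the principal point, pixels), "cam_to_world" (4x4, takes a point from camera to world coordinates). Camera axes: x right, y down, z forward; pixel columns grow to the right and rows downward; lengths in m; the calibration is good to about 2 mm. A picture is of the moment at which its call begins. There is no depth.
- r.finish_job(): hands the job in, once; it reports no verdict.
The state is a dict: "time_s": time; "joints": joint angles; "joint_velocities": joint speeds; "effort": joint torques, N m; "tcp_pos": TCP position; "ee_rot": TCP orientation; "wrist_force": force on the tool from outside, world axes, zero at the start; "moment": the same for the moment, N m; "gripper_width": opening from 0.0 (shut) to 1.0 (fully open).
Only numpy, scipy, OpenCV 4.12 (cv2) and the standard library are available. Lean on these libraries where they do the work, as an engineer would, in place of code of your own. Each camera call takes 0.05 s, during which the arm holds its last target.

## Working session

There is one attempt and no reset: what is moved stays moved. The work goes in short steps, Python scripts to look and compute and a tool call to move; the robot and the scene stay as the last step left them, time stands still between calls to the robot, and variables do not carry over. Pictures are saved under pics/ and viewed, and the job is handed in when it is done.

Besides the shell and the picture viewer there is one more tool, called after "Request:" as a command line: name --argument value ..., lists and objects as JSON in quotes. step_arm: Moves the arm, as the interface text tells. Its arguments: {"type":"object","properties":{"moves":{"type":"array"}},"required":["moves"]}

```bash
mkdir -p pics; python3 - <<'E'
from station import r, optics
import cv2
s=r.sense(); print({k:s[k] for k in('time_s','tcp_pos','ee_rot','wrist_force','gripper_width')})
for n in('top','side','wrist'):
    c=optics.capture(n); cv2.imwrite(f'pics/{n}0.png',c['image'][:,:,::-1]); print(n,c['fov_y'],c['cx'],c['cy'],c['cam_to_world'])
E
```

```text
{'time_s': 0.0, 'tcp_pos': array([ 0.25793013, -0.56865986,  0.23244322]), 'ee_rot': array([[ 9.10780642e-01, -9.94606837e-04, -4.12889371e-01],
       [ 4.12890559e-01,  1.97010206e-03,  9.10778516e-01],
       [-9.24323373e-05, -9.99997565e-01,  2.20499459e-03]]), 'wrist_force': array([ 0.77043719, -0.0455524 , -0.13852785]), 'gripper_width': 1.0006877274201418}
top 47.02734709347662 313.84892963094444 201.85724968088599 [[-0.02381511 -0.99350354  0.11128147  0.34617118]
 [-0.99943999  0.02627787  0.02071671 -0.02406674]
 [-0.02350637 -0.11072578 -0.99357297  1.62652888]
 [ 0.          0.          0.          1.        ]]
side 53.199787268300646 317.12085503264234 200.17440212643817 [[-0.97909358 -0.0850621   0.18477066  0.29068421]
 [-0.2031555   0.4543774  -0.86733443  0.97397139]
 [-0.01017833 -0.88673875 -0.46215883  0.65478677]
 [ 0.          0.          0.          1.        ]]
wrist 59.42301013741103 328.348185353753 201.9478430599299 [[-0.41165463  0.88153621  0.23115878  0.19518507]
 [ 0.91133833  0.39771684  0.10622504 -0.5972839 ]
 [ 0.00170548  0.25439189 -0.96709971  0.38349327]
 [ 0.          0.          0.          1.        ]]
```

View pics/top0.png

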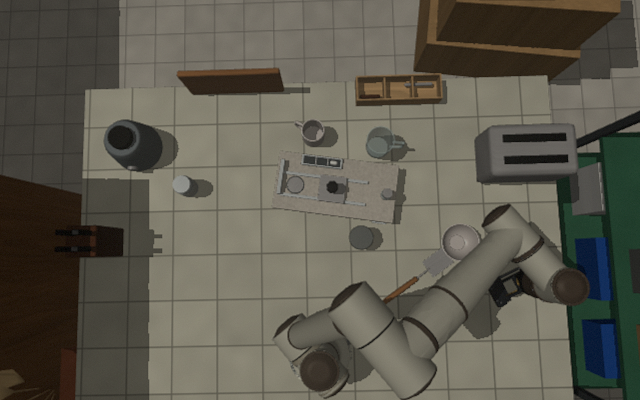

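View pics/side0.png

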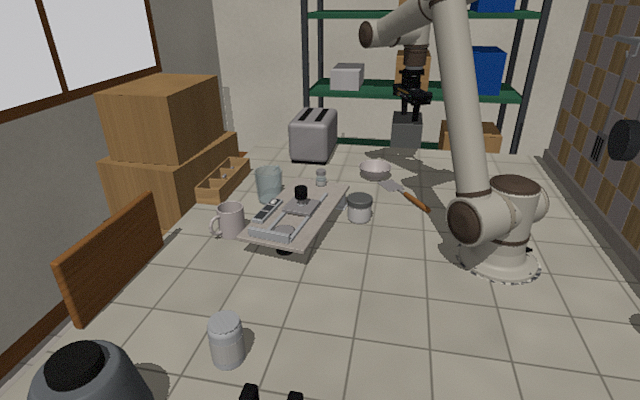

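The top view shows the shelf around (335,187), with the knob at about (332,187), the end stop at (282,177), and the vial at (322,161). I'll zoom in.

```bash
python3 - <<'E'
import cv2
a=cv2.imread('pics/top0.png')[140:240,260:420]; cv2.imwrite('pics/top0z.png',cv2.resize(a,None,fx=5,fy=5,interpolation=cv2.INTER_CUBIC))
a=cv2.imread('pics/side0.png')[155:275,210:390]; cv2.imwrite('pics/side0z.png',cv2.resize(a,None,fx=4.4,fy=4.4,interpolation=cv2.INTER_CUBIC))
E
```

```text
(no output)
```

View pics/top0z.png

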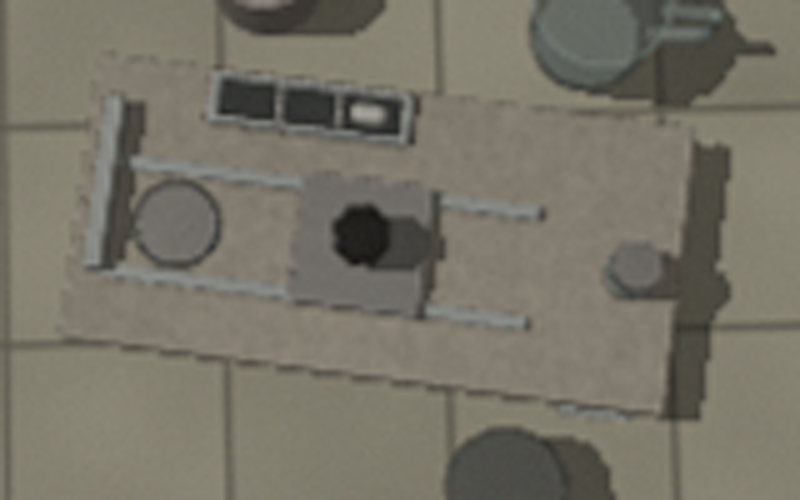

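View pics/side0z.png

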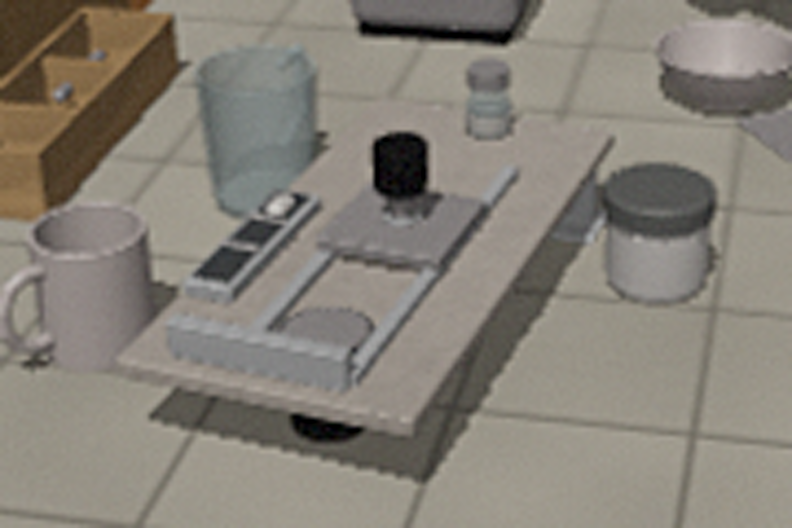

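Zoomed top: knob top at about (361,234), foot head (177,223), bubble (370,112), vial cross lines x≈281 and 342, board corners (103,55), (690,125), (665,410), (62,335). I'll turn these into world positions.

```bash
cat > h.py <<'E'
import numpy as np
def ray(c,u,v):
    f=200/np.tan(np.radians(c['fov_y']/2))
    M=c['cam_to_world']; d=M[:3,:3]@np.array([(u-c['cx'])/f,(v-c['cy'])/f,1]); return M[:3,3],d
def onz(c,u,v,z):
    o,d=ray(c,u,v); return o+d*(z-o[2])/d[2]
def tri(a,b):
    A=[];B=[]
    for o,d in(a,b):
        d=d/np.linalg.norm(d);P=np.eye(3)-np.outer(d,d);A.append(P);B.append(P@o)
    return np.linalg.lstsq(np.vstack(A),np.hstack(B),rcond=None)[0]
def proj(c,p):
    f=200/np.tan(np.radians(c['fov_y']/2));M=c['cam_to_world']
    q=M[:3,:3].T@(np.array(p)-M[:3,3]); return q[0]/q[2]*f+c['cx'],q[1]/q[2]*f+c['cy']
E
python3 - <<'E'
from station import r, optics
from h import *
c=optics.capture('top'); s=optics.capture('side')
T=lambda x,y,z:onz(c,260+(x+.5)/5-.5,140+(y+.5)/5-.5,z)
S=lambda x,y:ray(s,210+(x+.5)/4.4-.5,155+(y+.5)/4.4-.5)
P={}
for n,x,y,z in[('tl',103,55,.069),('tr',690,125,.069),('br',665,410,.069),('bl',62,335,.069),('foot',177,223,.072),('knob',361,234,.145),('bub',370,112,.083),('jar',637,265,.124),('v0',213,95,.083),('v1',408,120,.083),('jug',590,38,.115),('pot',508,490,.079)]:
    P[n]=T(x,y,z);print(n,P[n].round(4))
e=(P['tl']+P['bl'])/2-(P['tr']+P['br'])/2;print('len',np.linalg.norm(e),np.degrees(np.arctan2(e[1],e[0])))
m=(P['tl']+P['bl']+P['tr']+P['br'])/4;print('mid',m, 'wid',np.linalg.norm(P['tl']-P['bl']),np.linalg.norm(P['tr']-P['br']))
print('foot-knob',np.linalg.norm((P['foot']-P['knob'])[:2]),np.degrees(np.arctan2(*(P['foot']-P['knob'])[[1,0]])))
k=ray(c,260+(361.5)/5-.5,140+234.5/5-.5)
print('tri knobtop', tri(k,S(400,143)))
f=ray(c,260+(177.5)/5-.5,140+223.5/5-.5)
print('tri foot', tri(f,S(325,335)))
E
```

```text
tl [0.7021 0.1206 0.069 ]
tr [ 0.6414 -0.2816  0.069 ]
br [ 0.4464 -0.2562  0.069 ]
bl [0.5081 0.1516 0.069 ]
foot [0.5828 0.0714 0.072 ]
knob [ 0.5611 -0.0528  0.145 ]
bub [ 0.6539 -0.0625  0.083 ]
jar [ 0.5387 -0.2337  0.124 ]
v0 [0.6688 0.0444 0.083 ]
v1 [ 0.6477 -0.0882  0.083 ]
jug [ 0.6936 -0.21    0.115 ]
pot [ 0.3948 -0.1476  0.079 ]
len 0.40958120650110275 81.41518906779814
mid [ 0.57451201 -0.06639667  0.069     ] wid 0.19642301058762432 0.1966480454731439
foot-knob 0.12603023785183956 80.1221535007531
tri knobtop [ 0.55996108 -0.0529335   0.14624236]
tri foot [0.58132954 0.07116444 0.06895124]
```

Riser yaw comes out at about -8.6°, with the knob at about (0.561,-0.053) and the bubble at about -0.041. I'll approach with the jaws along riser x (tool x = slide direction), which needs a turn of about -1.0 rad about tool y.

Request:
step_arm --moves '[[[0,-0.1,0,3.2,0,2.3,100],[0,-0.2,0,6.4,0,4.6,100],[0,-0.3,0,9.7,0,6.9,100],[0,-0.4,0,13.0,0,9.2,100],[0,-0.5,0,16.3,0,11.5,100]]]'

```text
time_s: 0.67
tcp_pos: [0.3596, -0.3955, 0.2335]
ee_rot: [[0.598, 0.0, -0.802], [0.802, 0.0, 0.598], [0.0, -1.0, -0.0]]
wrist_force: [0.4, 0.5, -0.5]
gripper_width: 0.999
```

```bash
cat > g.py <<'E'
import sys
from station import r
from h import *
s=r.sense();R=s['ee_rot'];t=np.array([float(a) for a in sys.argv[1:4]]);yaw=np.radians(float(sys.argv[4]))
print('t',s['time_s'],'pos',s['tcp_pos'].round(4),'F',s['wrist_force'].round(1),'j',np.round(s['joints'],0),s['gripper_width'])
print('shift cm',(R.T@(t-s['tcp_pos'])*100).round(2))
z=np.array([np.cos(yaw),np.sin(yaw),0]);y=np.array([0,0,-1.]);G=np.c_[np.cross(y,z),y,z]
from scipy.spatial.transform import Rotation as Q
print('turn',Q.from_matrix(R.T@G).as_rotvec().round(3))
E
python3 g.py .561 -.053 .232 171.4
```

```text
t 0.6667 pos [ 0.3596 -0.3955  0.2335] F [ 0.4  0.5 -0.5] j [-30.  13. -12.  -0. -65.  -6.] 0.9994116539303133
shift cm [39.5   0.15  4.32]
turn [ 0.    -0.491  0.   ]
```

Request:
step_arm --moves '[[[0,-0.1,0,4.0,0,0.4,100],[0,-0.2,0,8.0,0,0.8,100],[0,-0.3,0,12.0,0,1.3,100],[0,-0.4,0,16.0,0,1.7,100],[0,-0.49,0,20.0,0,2.1,100]]]'

```text
time_s: 1.08
tcp_pos: [0.4631, -0.2228, 0.2338]
ee_rot: [[0.149, 0.0, -0.989], [0.989, -0.0, 0.149], [0.0, -1.0, -0.0]]
wrist_force: [-0.2, -0.7, 0.6]
gripper_width: 0.998
```

```bash
python3 g.py .561 -.053 .190 171.4
```

```text
t 1.0833 pos [ 0.4631 -0.2228  0.2338] F [-0.2 -0.7  0.6] j [ -8.  11. -15.  -0. -64.  -1.] 0.998371795399239
shift cm [18.25  4.38 -7.14]
turn [0. 0. 0.]
```

Request:
step_arm --moves '[[[0,0,0,3.8,0,-1.5,100],[0,0,0,7.6,0,-3.0,100],[0,0,0,11.4,0.5,-4.5,100],[0,0,0,15.2,2.0,-6.0,100],[0,0,0,18.2,4.0,-7.1,100]]]'

```text
time_s: 1.5
tcp_pos: [0.5632, -0.0533, 0.1951]
ee_rot: [[0.153, 0.005, -0.988], [0.988, 0.0, 0.153], [0.001, -1.0, -0.005]]
wrist_force: [0.2, -0.4, -0.2]
gripper_width: 0.999
```

```bash
cat > cap.py <<'E'
import sys,cv2
from station import r,optics
for n in sys.argv[2:]:
    c=optics.capture(n); im=c['image'][:,:,::-1].copy()
    if n=='top': im=cv2.resize(im[140:240,260:420],None,fx=5,fy=5,interpolation=cv2.INTER_CUBIC)
    if n=='side': im=cv2.resize(im[140:275,210:390],None,fx=4.4,fy=4.4,interpolation=cv2.INTER_CUBIC)
    cv2.imwrite(f'pics/{n}{sys.argv[1]}.png',im)
    if n=='wrist':
        import pickle;c.pop('image');pickle.dump(c,open('wrist.pkl','wb'))
E
python3 cap.py 1 wrist; python3 g.py .561 -.053 .119 171.4
```

```text
t 1.55 pos [ 0.5629 -0.0496  0.189 ] F [ 1.2  1.4 -2.7] j [ 11.  18. -12.  -0. -60. -20.] 0.99892322551643
shift cm [-0.37  7.    0.12]
turn [-0.003 -0.001  0.001]
```

View pics/wrist1.png

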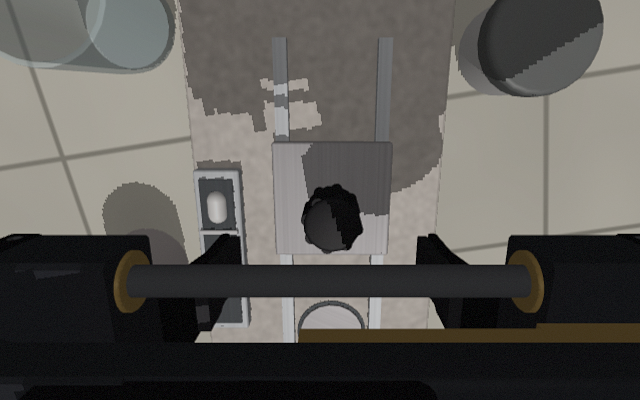

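The wrist picture shows the knob's top at about (331,219) between the jaws, the plate at (275-392, 142-255), and the bubble at (217,207). I'll check the knob and vial positions from this camera.

```bash
python3 - <<'E'
import pickle
from h import *
c=pickle.load(open('wrist.pkl','rb'))
print(onz(c,331,219,.145), onz(c,333.5,198.5,.087),onz(c,217,207,.083),onz(c,332,328,.072))
E
python3 g.py .561 -.053 .119 171.4
```

```text
[ 0.56144282 -0.05864577  0.145     ] [ 0.55969228 -0.05629601  0.087     ] [ 0.65063724 -0.06243609  0.083     ] [0.57940952 0.06534541 0.072     ]
t 1.55 pos [ 0.5629 -0.0496  0.189 ] F [ 1.2  1.4 -2.7] j [ 11.  18. -12.  -0. -60. -20.] 0.99892322551643
shift cm [-0.37  7.    0.12]
turn [-0.003 -0.001  0.001]
```

Request:
step_arm --moves '[[[0,0,0,-0.4,1.5,0.1,100],[0,0,0,-0.5,3.5,0.1,100],[0,0,0,-0.5,5.5,0.1,100],[0,0,0,-0.5,7.0,0.1,100],[0,0,0,-0.5,7.0,0.1,100]]]'

```text
time_s: 1.97
tcp_pos: [0.5565, -0.0608, 0.12]
ee_rot: [[0.155, -0.008, -0.988], [0.988, -0.0, 0.155], [-0.001, -1.0, 0.007]]
wrist_force: [-0.2, 0.3, 0.2]
gripper_width: 1.001
```

```bash
python3 cap.py 2 wrist side; python3 g.py .561 -.053 .119 171.4;  python3 - <<'E'
import pickle
from h import *
c=pickle.load(open('wrist.pkl','rb'))
print(proj(c,(.561,-.053,.145)))
E
```

```text
t 2.0667 pos [ 0.5591 -0.0608  0.1235] F [-0.8  0.9 -0.1] j [ 10.  22. -17.   0. -51. -19.] 1.0017837681411021
shift cm [ 0.8   0.45 -0.07]
turn [-0.001 -0.005 -0.001]
(np.float64(322.0898194111656), np.float64(307.95320781698285))
```

View pics/wrist2.png

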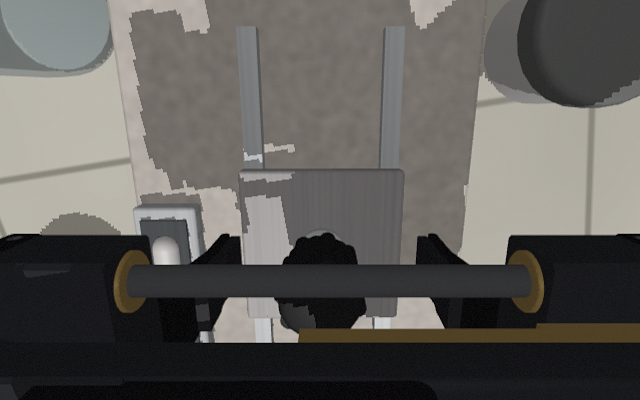

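View pics/side2.png

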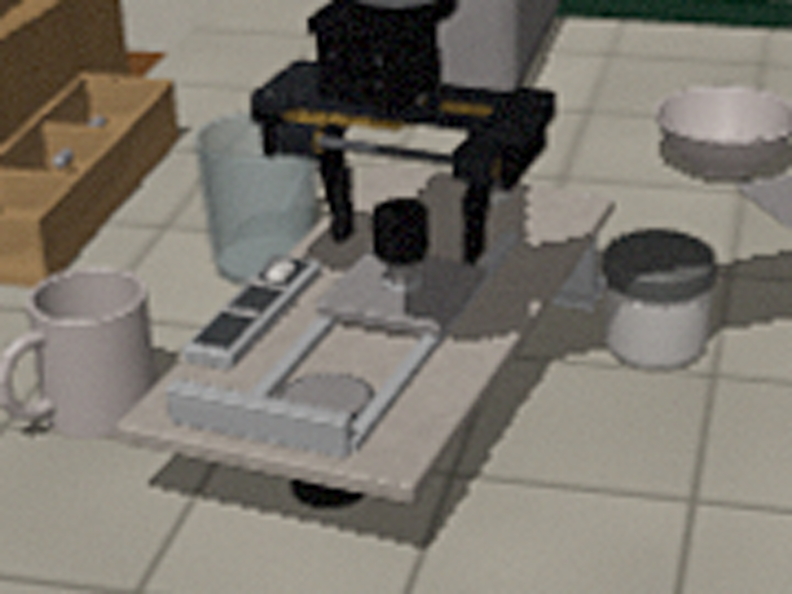

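The fingers straddle the knob (side view, knob at about (400,232)), but the TCP is about 7 mm short along the slide. I'll correct that and close.

Request:
step_arm --moves '[[[0,0,0,0.5,0.4,0,100],[0,0,0,0.7,0.4,0,100],[0,0,0,0.7,0.4,0,100],[0,0,0,0.7,0.4,0,0],[0,0,0,0.7,0.4,0,0]]]'

```text
time_s: 2.48
tcp_pos: [0.5604, -0.0536, 0.1201]
ee_rot: [[0.154, 0.001, -0.988], [0.988, 0.0, 0.154], [0.0, -1.0, -0.001]]
wrist_force: [0.1, -0.3, 0.6]
gripper_width: 0.921
```

Request:
step_arm --moves '[[[0,0,0,0,0,0,0],[0,0,0,0,0,0,0],[0,0,0,0,0,0,0],[0,0,0,0,0,0,0],[0,0,0,0,0,0,0]]]'

```text
time_s: 2.9
tcp_pos: [0.5601, -0.0537, 0.1195]
ee_rot: [[0.154, -0.0, -0.988], [0.988, -0.0, 0.154], [-0.0, -1.0, 0.0]]
wrist_force: [-0.0, 0.2, -1.2]
gripper_width: 0.554
```

```bash
python3 cap.py 3 wrist side; python3 g.py .5795 .069 .119 171.4
```

```text
t 3.0 pos [ 0.5601 -0.0537  0.1195] F [ 0.4  0.8 -0.7] j [ 11.  22. -17.   0. -50. -20.] 0.469658892523107
shift cm [12.43  0.05 -0.02]
turn [-0.    -0.005 -0.   ]
```

View pics/side3.png

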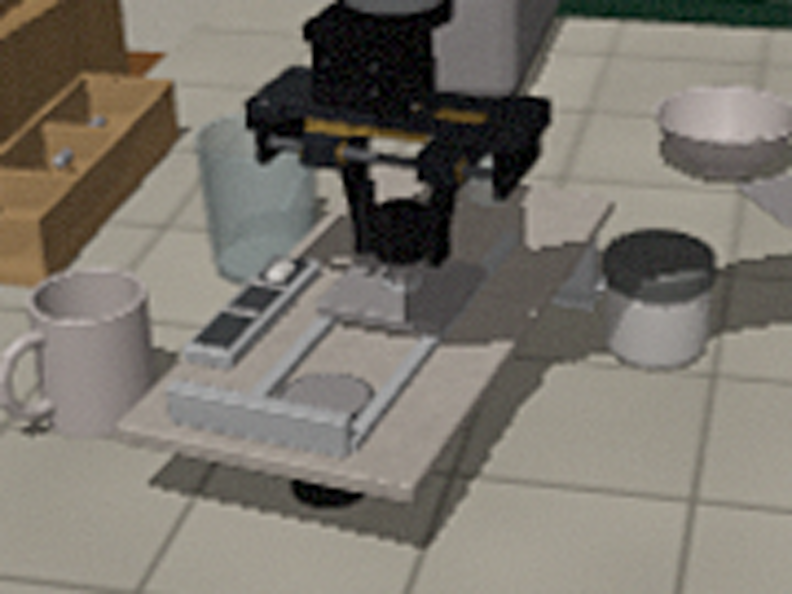

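View pics/wrist3.png

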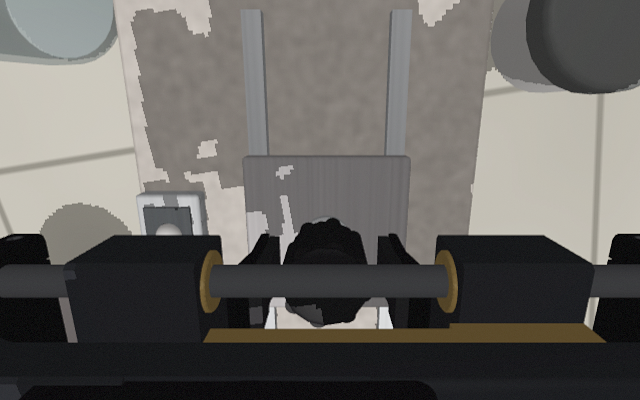

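The jaws are nearly on the knob (opening ~41 mm, still closing). I'll finish closing, then start the slide.

Request:
step_arm --moves '[[[0,0,0,0,0,0,0],[0,0,0,0,0,0,0],[0,0,0,0,0,0,0],[0,0,0,1.0,0,0,0],[0,0,0,2.0,0,0,0]]]'

```text
time_s: 3.42
tcp_pos: [0.564, -0.0344, 0.1196]
ee_rot: [[0.155, 0.002, -0.988], [0.988, -0.001, 0.155], [-0.0, -1.0, -0.002]]
wrist_force: [4.2, -2.4, -3.1]
gripper_width: 0.404
```

Request:
step_arm --moves '[[[0,0,0,1.5,0,0,0],[0,0,0,3.0,0,0,0],[0,0,0,4.5,0,0,0],[0,0,0,6.0,0,0,0],[0,0,0,7.5,0,0,0]]]'

```text
time_s: 3.83
tcp_pos: [0.5757, 0.0405, 0.1192]
ee_rot: [[0.154, 0.001, -0.988], [0.988, -0.001, 0.154], [-0.0, -1.0, -0.001]]
wrist_force: [5.9, -3.2, -5.1]
gripper_width: 0.408
```

```bash
python3 cap.py 4 top side; python3 g.py .5795 .069 .119 171.4
```

```text
t 3.9333 pos [0.576  0.0425 0.1192] F [ 3.8  0.6 -4.4] j [ 20.  24. -15.  -0. -51. -29.] 0.40820204920780195
shift cm [2.68 0.02 0.06]
turn [ 0.002 -0.003  0.001]
```

View pics/side4.png

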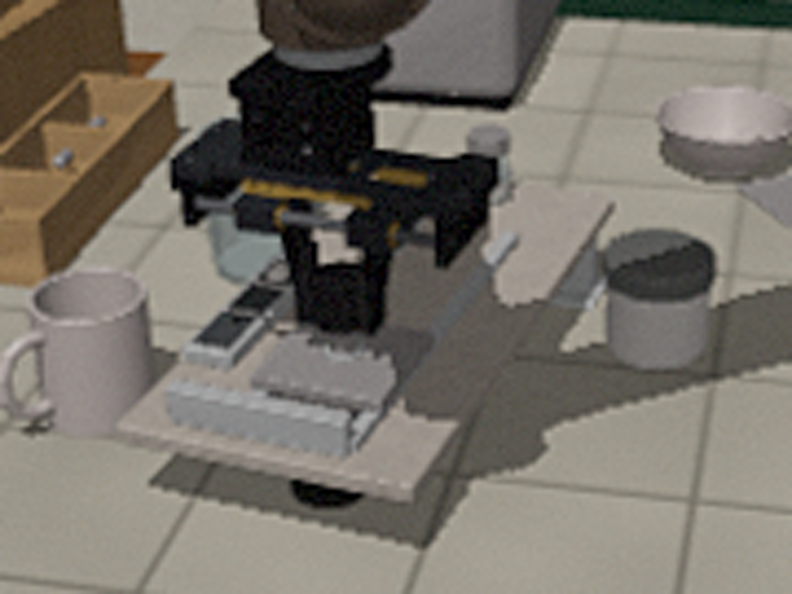

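The carriage follows the hand, and its plate now has about 30 mm to go to the stop. I'll continue more gently until it makes contact.

Request:
step_arm --moves '[[[0,0,0,0.7,0,0,0],[0,0,0,1.3,0,0,0],[0,0,0,1.8,0,0,0],[0,0,0,2.2,0,0,0],[0,0,0,2.5,0,0,0]]]'

```text
time_s: 4.35
tcp_pos: [0.5794, 0.0646, 0.1191]
ee_rot: [[0.154, 0.001, -0.988], [0.988, -0.001, 0.154], [-0.0, -1.0, -0.001]]
wrist_force: [5.6, -3.0, -5.0]
gripper_width: 0.407
```

Request:
step_arm --moves '[[[0,0,0,0.2,0,0,0],[0,0,0,0.4,0,0,0],[0,0,0,0.5,0,0,0],[0,0,0,0.6,0,0,0],[0,0,0,0.6,0,0,0]]]'

```text
time_s: 4.77
tcp_pos: [0.5803, 0.0704, 0.1191]
ee_rot: [[0.155, 0.001, -0.988], [0.988, -0.001, 0.155], [-0.0, -1.0, -0.001]]
wrist_force: [5.6, -2.7, -5.1]
gripper_width: 0.402
```

```bash
python3 cap.py 5 top side wrist; python3 g.py .5795 .069 .119 171.4
```

```text
t 4.9167 pos [0.5803 0.0704 0.1191] F [ 5.2 -2.5 -5.8] j [ 23.  24. -14.   0. -52. -32.] 0.40862302583495735
shift cm [-0.15  0.01  0.06]
turn [ 0.001 -0.005 -0.   ]
```

View pics/side5.png

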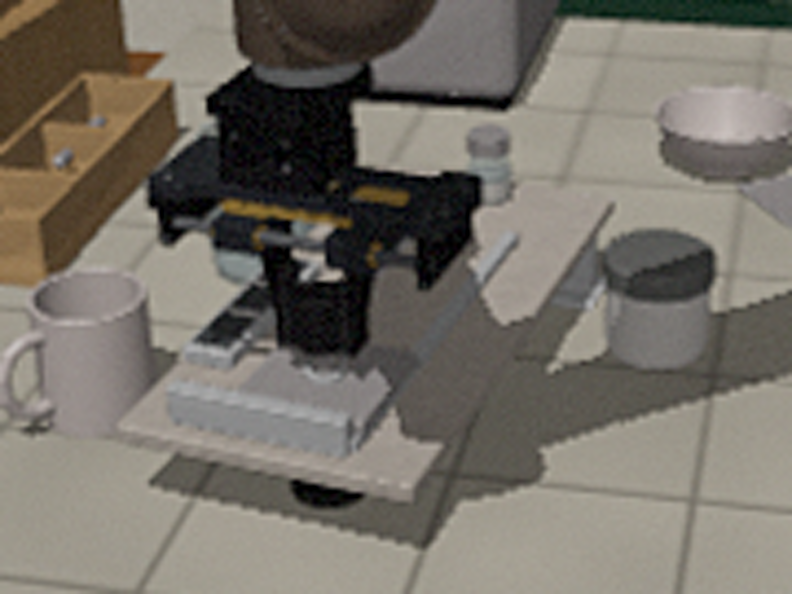

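View pics/top5.png

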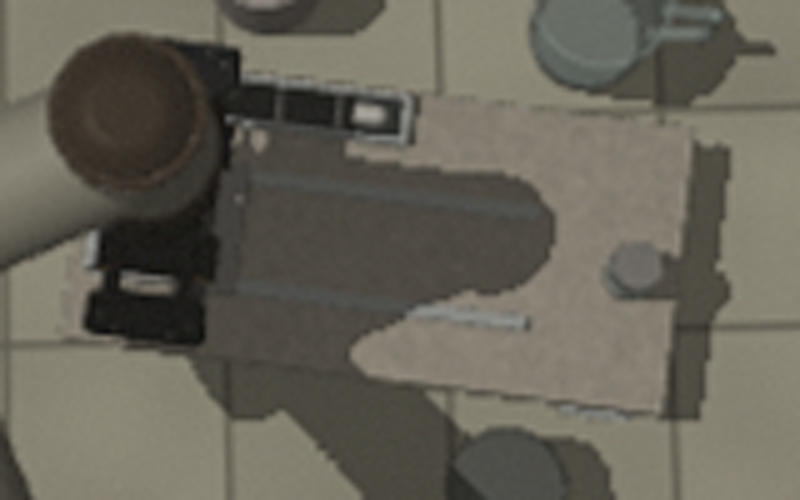

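View pics/wrist5.png

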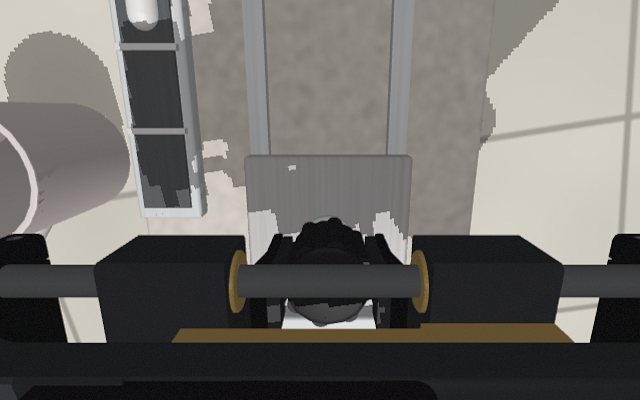

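The plate is almost at the stop, but the y force is still only sliding friction (-2.7 N). I'll push a little further until contact shows.

Request:
step_arm --moves '[[[0,0,0,0.15,0,0,0],[0,0,0,0.3,0,0,0],[0,0,0,0.4,0,0,0],[0,0,0,0.5,0,0,0],[0,0,0,0.5,0,0,0]]]'

```text
time_s: 5.33
tcp_pos: [0.5806, 0.0725, 0.1191]
ee_rot: [[0.155, -0.001, -0.988], [0.988, -0.005, 0.155], [-0.005, -1.0, 0.0]]
wrist_force: [7.2, -11.1, -4.7]
gripper_width: 0.405
```

Contact is made: -11 N at y≈0.0725, so the carriage is home. Now I'll press down.

Request:
step_arm --moves '[[[0,0,0,0,0.3,0,0],[0,0,0,0,0.6,0,0],[0,0,0,0,0.9,0,0],[0,0,0,0,1.2,0,0],[0,0,0,0,1.2,0,0]]]'

```text
time_s: 5.75
tcp_pos: [0.5808, 0.0723, 0.1097]
ee_rot: [[0.154, -0.0, -0.988], [0.988, -0.005, 0.154], [-0.005, -1.0, -0.001]]
wrist_force: [1.9, -10.3, 11.0]
gripper_width: 0.408
```

Request:
step_arm --moves '[[[0,0,0,0,0,0,0],[0,0,0,0,0,0,0],[0,0,0,0,0,0,0],[0,0,0,0,0,0,0],[0,0,0,0,0,0,0]]]'

```text
time_s: 6.17
tcp_pos: [0.5807, 0.0724, 0.1102]
ee_rot: [[0.154, 0.0, -0.988], [0.988, -0.005, 0.154], [-0.005, -1.0, -0.001]]
wrist_force: [1.8, -10.6, 9.7]
gripper_width: 0.409
```

```bash
python3 cap.py 6 side wrist; python3 g.py .5795 .069 .119 171.4
```

```text
t 6.2667 pos [0.5807 0.0724 0.1102] F [  1.2 -10.6   9.6] j [ 23.  25. -15.   0. -51. -32.] 0.40555460745639177
shift cm [-0.36 -0.88  0.07]
turn [ 0.001 -0.004 -0.005]
```

View pics/side6.png

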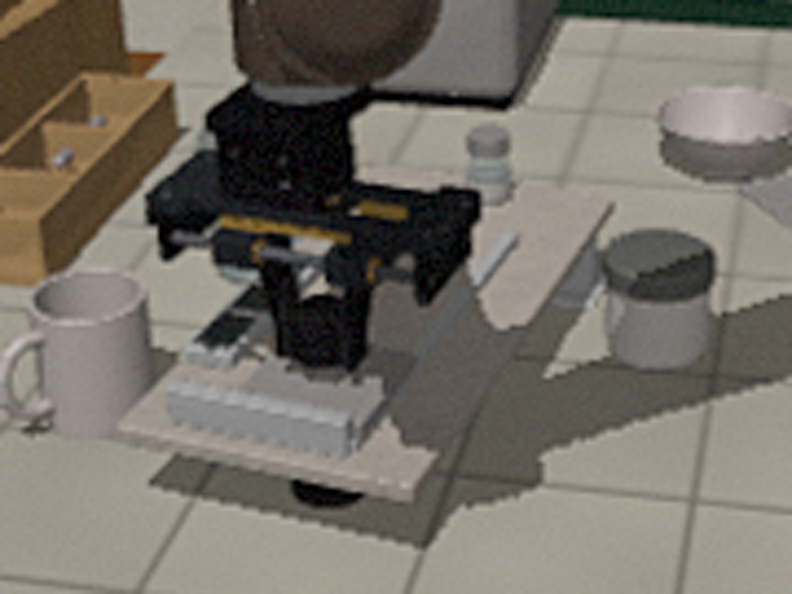

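View pics/wrist6.png

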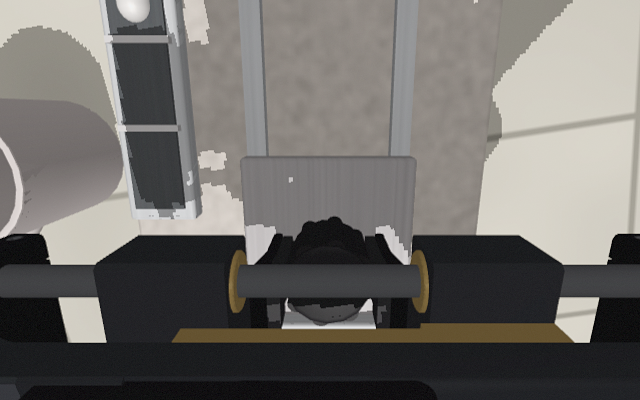

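Pressed about 9 mm with 10 N upward. I'll press 3.5 mm more (commanded), then start turning clockwise (+ about tool y).

Request:
step_arm --moves '[[[0,0,0,0,0.2,0,0],[0,0,0,0,0.35,0,0],[0,0,0,0,0.35,0,0],[0,0.05,0,0,0.35,0,0],[0,0.1,0,0,0.35,0,0]]]'

```text
time_s: 6.68
tcp_pos: [0.5809, 0.0723, 0.1077]
ee_rot: [[0.253, 0.001, -0.967], [0.967, -0.005, 0.253], [-0.005, -1.0, -0.002]]
wrist_force: [-0.7, -10.5, 14.9]
gripper_width: 0.406
```

Press is about 11.4 mm at 15 N, inside the wanted band. Turning on.

Request:
step_arm --moves '[[[0,0.08,0,0,0,0,0],[0,0.16,0,0,0,0,0],[0,0.24,0,0,0,0,0],[0,0.32,0,0,0,0,0],[0,0.4,0,0,0,0,0]]]'

```text
time_s: 7.1
tcp_pos: [0.5811, 0.0722, 0.108]
ee_rot: [[0.611, 0.001, -0.792], [0.792, -0.006, 0.611], [-0.004, -1.0, -0.004]]
wrist_force: [-0.9, -11.4, 13.8]
gripper_width: 0.408
```

```bash
python3 cap.py 7 top wrist; python3 g.py .5795 .069 .119 171.4
```

```text
t 7.2 pos [0.5811 0.0722 0.108 ] F [ -0.3 -11.5  14.6] j [ 23.  25. -15.   0. -50. -61.] 0.4079409916484075
shift cm [-0.35 -1.1  -0.07]
turn [ 0.003 -0.505 -0.004]
```

View pics/top7.png

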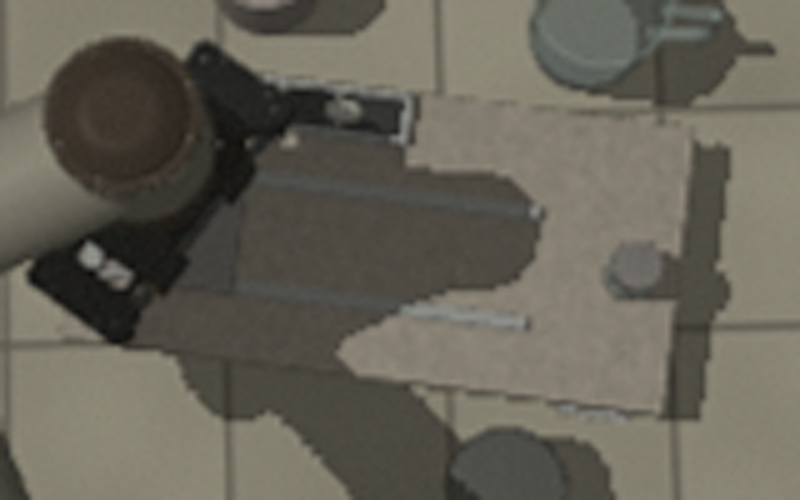

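View pics/wrist7.png

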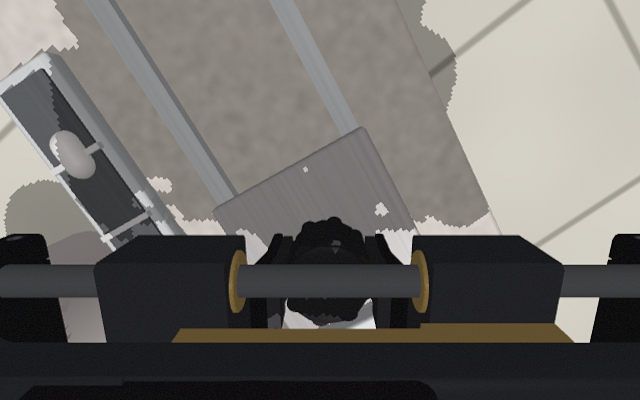

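Both views show the bubble moved by about 18 mm (top x 370→344); in the wrist view it sits on the near cross line (73,155), so at about -0.022. I need roughly 0.6 rad more. I'll turn 0.45 and check.

Request:
step_arm --moves '[[[0,0.09,0,0,0,0,0],[0,0.18,0,0,0,0,0],[0,0.27,0,0,0,0,0],[0,0.36,0,0,0,0,0],[0,0.45,0,0,0,0,0]]]'

```text
time_s: 7.62
tcp_pos: [0.5813, 0.0719, 0.1082]
ee_rot: [[0.895, 0.002, -0.447], [0.447, -0.006, 0.895], [-0.001, -1.0, -0.006]]
wrist_force: [0.5, -13.0, 15.4]
gripper_width: 0.399
```

```bash
python3 cap.py 8 top wrist side; python3 g.py .5795 .069 .119 171.4
```

```text
t 7.7667 pos [0.5814 0.0719 0.1083] F [ -0.8 -12.2  14.8] j [ 23.  25. -15.   0. -50. -87.] 0.40882629164122886
shift cm [-0.3  -1.07 -0.18]
turn [ 0.005 -0.954 -0.004]
```

View pics/top8.png

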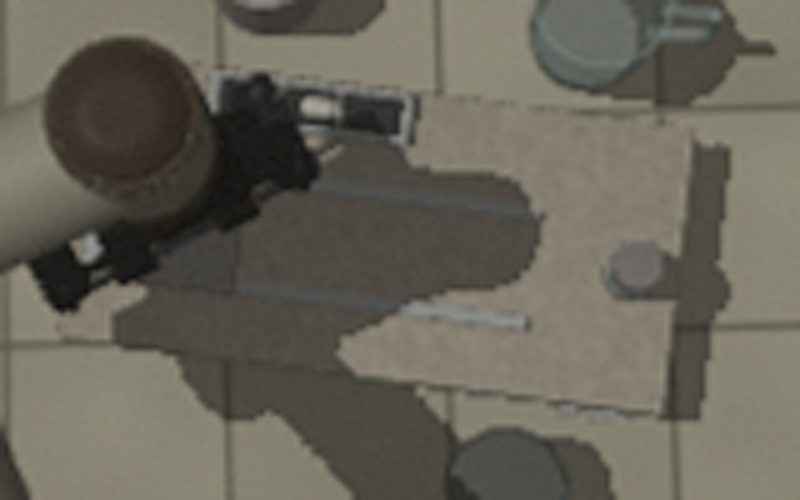

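View pics/wrist8.png

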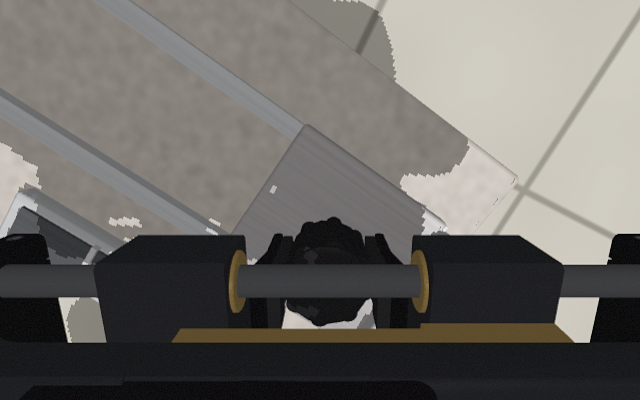

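View pics/side8.png

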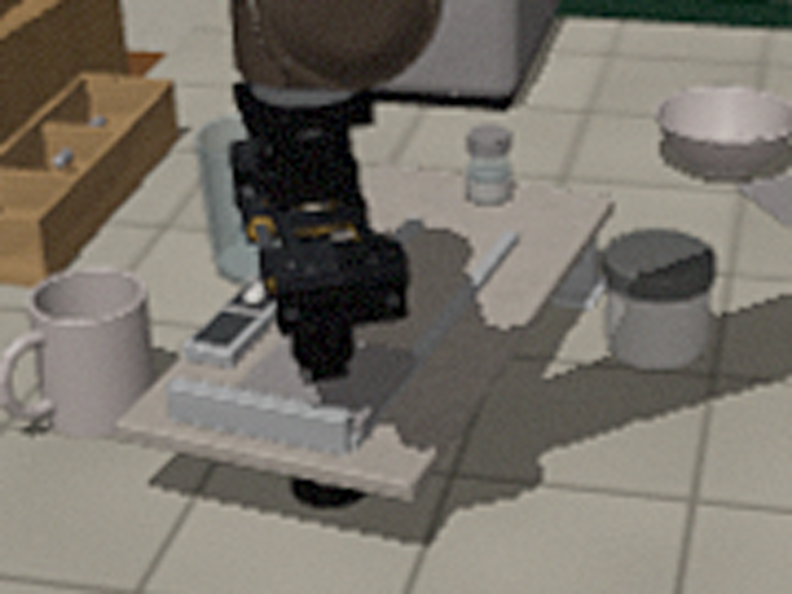

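Top view: bubble at about (321,106) against the middle between the lines at about x 311.5, so about -6.5 mm, consistent with 34 mm moved for 0.954 rad. I'll turn 0.19 more and hold.

Request:
step_arm --moves '[[[0,0.07,0,0,0,0,0],[0,0.14,0,0,0,0,0],[0,0.19,0,0,0,0,0],[0,0.19,0,0,0,0,0],[0,0.19,0,0,0,0,0]]]'

```text
time_s: 8.18
tcp_pos: [0.5814, 0.0718, 0.1084]
ee_rot: [[0.962, 0.002, -0.273], [0.273, -0.006, 0.962], [0.0, -1.0, -0.006]]
wrist_force: [0.1, -13.2, 14.5]
gripper_width: 0.405
```

```bash
python3 cap.py 9 top side; python3 g.py .5795 .069 .119 171.4; python3 - <<'E'
import cv2
from station import optics
im=optics.capture('top')['image'][150:178,295:350,::-1]
cv2.imwrite('pics/vial9.png',cv2.resize(im,None,fx=14,fy=14,interpolation=cv2.INTER_CUBIC))
im=cv2.imread('pics/top0.png')[150:178,295:350]
cv2.imwrite('pics/vial0.png',cv2.resize(im,None,fx=14,fy=14,interpolation=cv2.INTER_CUBIC))
E
```

```text
t 8.2833 pos [0.5814 0.0718 0.1084] F [ -0.3 -13.1  15.7] j [ 23.  25. -15.   0. -50. -97.] 0.40542931506429636
shift cm [-0.26 -1.06 -0.22]
turn [ 0.006 -1.144 -0.003]
```

View pics/vial9.png

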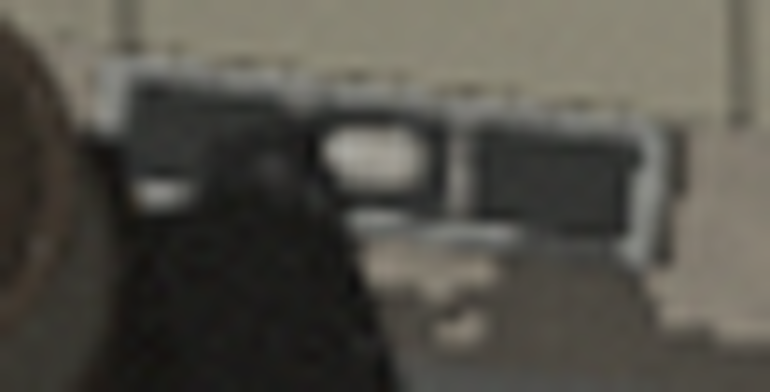

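View pics/vial0.png

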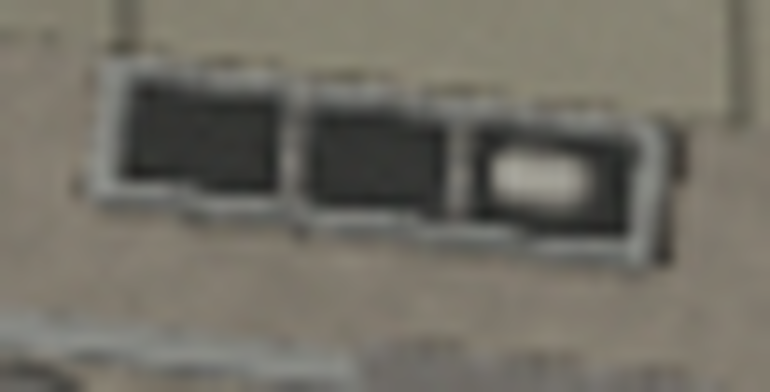

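View pics/side9.png

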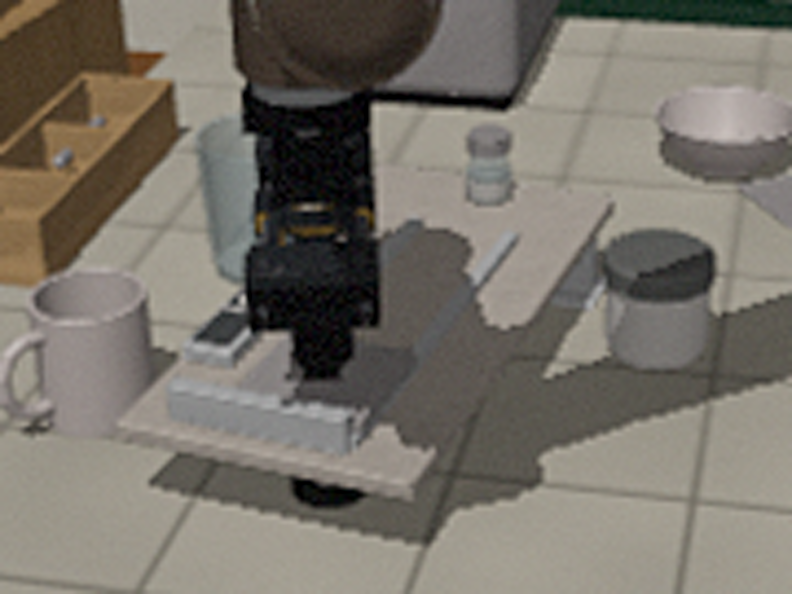

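The bubble (x≈374) is centred between the lines (293 and 459, middle 376), within about 1 mm. I'll hold for one more call, recheck, and hand in.

Request:
step_arm --moves '[[[0,0,0,0,0,0,0],[0,0,0,0,0,0,0],[0,0,0,0,0,0,0],[0,0,0,0,0,0,0],[0,0,0,0,0,0,0]]]'

```text
time_s: 8.75
tcp_pos: [0.5814, 0.0717, 0.1084]
ee_rot: [[0.962, 0.002, -0.273], [0.273, -0.006, 0.962], [0.0, -1.0, -0.006]]
wrist_force: [-0.8, -13.8, 15.2]
gripper_width: 0.407
```

```bash
python3 - <<'E'
import cv2
from station import optics
im=optics.capture('top')['image'][150:178,295:350,::-1]
cv2.imwrite('pics/vial10.png',cv2.resize(im,None,fx=14,fy=14,interpolation=cv2.INTER_CUBIC))
E
```

```text
(no output)
```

View pics/vial10.png

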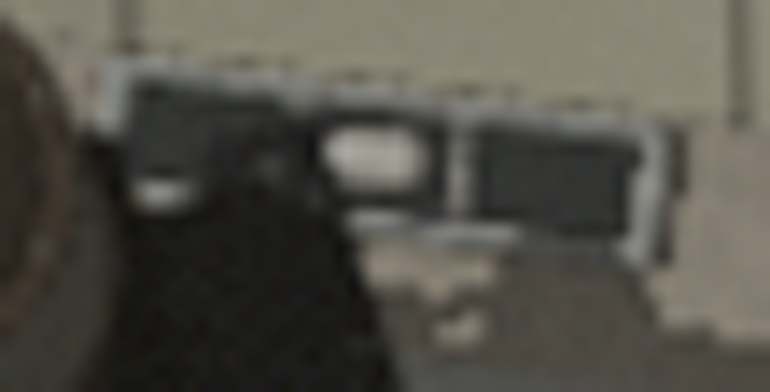

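The bubble is still at x≈374, unchanged, and the push is steady at 15 N. I'll hand in now.

```bash
python3 -c "
from station import r
print(r.finish_job())"
```

```text
the job is handed in; nothing more can be done
None
```

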